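# Slide the lacquer box home into the brass corner

### The arm

A 6-joint arm with a two-finger parallel gripper is mounted at the origin on the work surface. World frame = base frame: x ahead of the robot, y to its left, z up, the work surface at z = 0. Lengths are in m, angles in rad, forces in N, time in s.
With the tool pointing down it reaches from about 0.35 to 0.85 m from the base axis. Payload 8.1 kg.
Tool frame: the origin (TCP) lies at the very end of the fingers, on their centre line; the grasp point (between the pads) lies 19 mm behind it; z points along the fingers, y is the line along which they close (so a half turn about z gives the same grasp; the last joint's range is limited). The gripper opens to 93 mm and grips with 3 to 60 N. Pads are 15 mm wide; open, the fingers measure 128 mm over their backs; the gripper's body (75 mm by 188 mm) begins 65 mm behind the grasp point.
Start: joints at [1.047, 0.13, 1.488, -0, 1.523, -0.085], TCP at [0.255, 0.543, 0.219] pointing down, gripper open.
Joint ranges: [-2.96, 2.96], [-0.89, 2.26], [0.02, 2.5], [-1.34, 4.48], [0, 2.73], [-2.66, 2.66]. Speed limits (rad/s): [2.39, 2.39, 2.79, 3.14, 3.14, 3.14].

### API

Orientations are given as a rotation vector (axis times angle).
In Python, from plant import robot, imaging gives the robot as it stands.
- The arm moves only by the tool jog_arm, never from a script. Its argument "rows" is a list of rows, each a list of 2 entries, a list of its own where there are three numbers: the shift along the tool's x, y, z each as a share of 0.2 m, from -1 to 1, then the turn, a rotation vector about the tool's x, y, z each as a share of pi/2 rad, from -1 to 1. A call has 1 to 5 rows; each row is the pose to reach, as a shift and turn from the pose commanded when the call began, along the tool's axes at that moment; what a row does not reach only later rows make up. A row lasts 1/10 s, in which the tool goes at most 50 mm and 8.59 degrees, less where a joint would pass 70% of its speed; a pose out of reach is approached as far as the arm can. A call with a number of a shift or a turn outside -1 to 1 is refused whole. A call with a gripper value outside its range is refused whole. "hand" is the closure, from -1 (fully open) to 1 (shut), set as the call begins (left out, the last holds). The fingers move at their own pace and stop on an object; "squeeze" is the grip in N (left out, the last holds). Time passes only in rows, so rows that repeat a pose let the fingers close. It gives the time, the measured TCP pose, the force, the opening and the grip force at its end, in the units of the state.
- robot.read_state(): the state, without advancing time (a new reading comes with each control period).
- imaging.read_camera(name): name is "scene" or "top" or "wrist"; returns a dict with "frame" (420x560x3 uint8, red, green, blue), "vertical_fov" (degrees; the focal length in pixels is half the picture's height over the tangent of half this angle, whatever the lens; pixels are square), "cx", "cy" (the principal point, pixels), "R" (3x3) and "t" (3): a world point X has camera coordinates R X + t. Camera axes: x right, y down, z forward; pixel columns grow to the right and rows downward; lengths in m; the calibration is good to about 2 mm. The wrist camera is an equidistant fisheye: a pixel r from the principal point sees the ray r / f radians off the axis. A picture is of the moment at which its call begins. There is no depth.
- robot.close_job(): hands the job in; it is judged then, once.
The state is a dict: "t": time; "q": joint angles; "dq": joint speeds; "joint_torque": joint torques, N m; "tool_pos": TCP position; "orientation": TCP orientation; "force": force on the tool from outside, world axes, zero at the start; "wrist_torque": the same for the moment, N m; "opening": finger opening in m; "gripper_force": force on a finger pad.
Only numpy, scipy, OpenCV 4.12 (cv2) and the standard library are available. Lean on these libraries where they do the work, as an engineer would, in place of code of your own. Each camera call takes 0.05 s, during which the arm holds its last target. There are 200 camera calls.

### The job

Push the black lacquer box along the cabinet top into the inside corner of the low brass guard, until its long back side lies flat against the guard's longer arm and its short end against the shorter arm. Only push it with the fingers, without picking it up or tipping it, and leave everything else standing where it is.

Things in the scene. Friction and masses are not known exactly. Their poses are not given: they have to be found in the camera images.
- lacquer_box: Closed black lacquer trinket box, red band and gold-and-red disc on the lid, loose, 95 mm (its x) by 120 mm (its y), 55 mm high, about 0.4 to 0.8 kg. Origin: centre of the underside; z up. It starts turned up to 0.5 rad from the guard's axes, and stands in the guard's -x, -y quarter. Pushed low it slides flat, at about 2 to 6 N in the open.
- guard: Fixed L-shaped brass corner guard, strips 30 mm high, 14 mm thick. Origin: the inner corner, on the top. Longer arm: inner face is its plane x = 0, from the corner 170 mm along -y; shorter arm: inner face is its plane y = 0, from the corner 120 mm along -x. A box fully home has its centre at x -47.5, y -60 mm in this frame, axes parallel.
- tankard: Pewter tankard, bystander, loose, 92 mm across the foot, handle towards its +y reaching 73 mm from its axis, 115 mm high. Origin: centre of the underside.
- piggy_bank: Copper piggy bank, bystander, loose, about 130 mm long along its x by 76 mm, 105 mm high. Origin: on the surface under its middle.
- tea_caddy: Jade-green round tea caddy, bystander, loose, 72 mm across, 110 mm high. Origin: centre of the underside.
- abacus: Rosewood abacus lying flat, bystander, loose, 210 mm (its x) by 112 mm, 24 mm high. Origin: centre of the underside.
- tile_a: Mahjong tile lying flat, red dot, bystander, loose, 40 x 30 x 22 mm high. Origin: centre of the underside.
- tile_b: Mahjong tile lying flat, blue dot, bystander, loose, 40 x 30 x 22 mm high. Origin: centre of the underside.

How it is judged:
By the outcome, as a careful person would: the job done as asked, in the order asked, and still so for the second after the job is handed in, with the robot touching nothing.
It also fails if it takes over 64 s, if anything falls off the work surface, if the arm or the gripper's body presses on something with over 40 N, if the wrist force passes 120 N, or if a joint passes its speed limit or range.

## Working session

There is one attempt and no reset: what is moved stays moved. The work goes in short steps, Python scripts to look and compute and a tool call to move; the robot and the scene stay as the last step left them, time stands still between calls to the robot, and variables do not carry over. Pictures are saved under pics/ and viewed, at most 10 in all, crops included, and the job is handed in when it is done.

Besides the shell and the picture viewer there is one more tool, called after "Call:" as a command line: name --argument value ..., lists and objects as JSON in quotes. jog_arm: Moves the arm, as the interface text tells. Its arguments: {"type":"object","properties":{"rows":{"type":"array"},"hand":{"type":"number"},"squeeze":{"type":"number"}},"required":["rows"]}

```bash
mkdir -p pics; python3 - <<'E'
from plant import robot, imaging
import cv2,pickle
d={}
for n in ("top","scene"):
    c=imaging.read_camera(n); d[n]=c
    cv2.imwrite(f"pics/{n}0.png",c["frame"][:,:,::-1]); print(n,c["vertical_fov"],c["cx"],c["cy"],c["R"],c["t"])
pickle.dump(d,open("c0.pkl","wb"))
s=robot.read_state();print(s)
E
```

```text
top 54.14571973432353 283.93804124860986 204.2633625860538 [[ 0.07219437 -0.99738436 -0.00352169]
 [-0.96889477 -0.06929333 -0.2375739 ]
 [ 0.23670846  0.02056364 -0.97136308]] [-0.06930689  0.52347267  0.88505865]
scene 43.097538776727866 280.29201462378313 213.28568016857304 [[-0.54828535  0.83617522 -0.01393479]
 [ 0.56459268  0.35781197 -0.74377799]
 [-0.61694269 -0.41567006 -0.66828147]] [ 0.29639126 -0.26176859  1.84718953]
{'t': 0.1, 'q': array([ 1.04658856e+00,  1.31100478e-01,  1.48914404e+00, -2.86880049e-06,
        1.52299130e+00, -8.54010575e-02]), 'dq': array([ 0.00029413, -0.00072729, -0.00283682, -0.00158711, -0.00205926,
        0.00117739]), 'joint_torque': array([ 1.53116438e-03, -5.61336422e+01, -4.93098092e+01,  7.69691099e-02,
        2.90594070e-02, -2.42563038e-05]), 'tool_pos': array([0.25464564, 0.54272949, 0.21769794]), 'orientation': array([-6.83652065e-01, -3.06580124e+00,  2.46306167e-03]), 'force': array([ 0.44023558, -0.87675829, -1.05629069]), 'wrist_torque': array([ 0.01166685, -0.01564736,  0.04067544]), 'gripper_force': 0.0, 'opening': 0.09326199022786467}
```

View pics/top0.png

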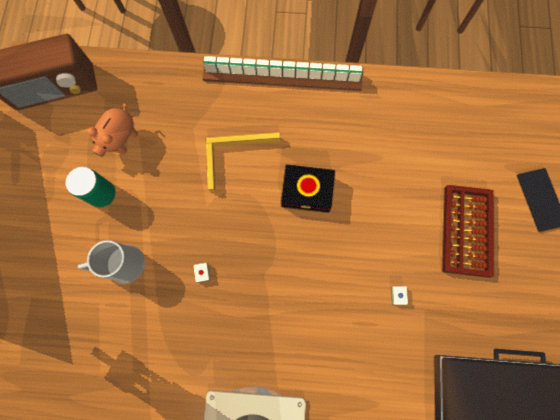

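View pics/scene0.png

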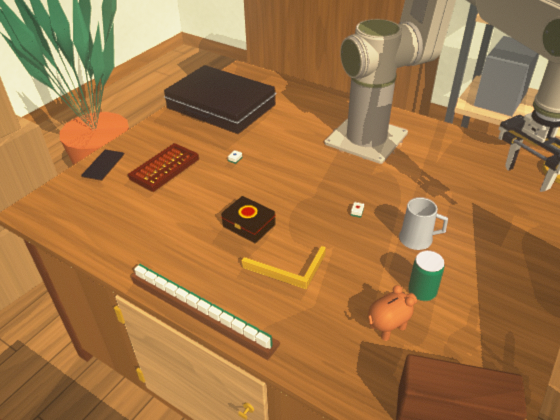

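The top view shows the guard's inner corner near (213,143), with the long arm running right (world -y) and the short arm running down (-x). The box is near (308,188) with its clasp facing the robot. In the scene view the way between them is clear.

```bash
cat > h.py <<'E'
import numpy as np,cv2
def f(c): return 210/np.tan(np.radians(c["vertical_fov"])/2)
def cast(c,px,z):
    px=np.atleast_2d(px).astype(float)
    d=np.c_[(px-[c["cx"],c["cy"]])/f(c),np.ones(len(px))]@c["R"]
    o=-c["R"].T@c["t"]
    return (o+d*((z-o[2])/d[:,2])[:,None])[:,:2]
def proj(c,P):
    q=np.atleast_2d(P)@c["R"].T+c["t"]; return q[:,:2]/q[:,2:]*f(c)+[c["cx"],c["cy"]]
def big(m):
    k=cv2.findContours(m.astype(np.uint8),cv2.RETR_EXTERNAL,cv2.CHAIN_APPROX_NONE)[0]
    return max(k,key=cv2.contourArea)[:,0]
E
python3 - <<'E'
import pickle; from h import *
c=pickle.load(open("c0.pkl","rb"))["top"]
hsv=cv2.cvtColor(c["frame"],cv2.COLOR_RGB2HSV)
H,S,V=[hsv[...,i].astype(int) for i in range(3)]
m=(H>22)&(H<35)&(S>170)&(V>110); m[:,:190]=0;m[:120]=0;m[200:]=0;m[:,290:]=0
k=big(m);print("guard area",m.sum(),k.min(0),k.max(0))
for r in range(132,146):print(r,hsv[r,250],hsv[r,225])
print([tuple(hsv[165,x]) for x in range(204,220)])
W=cast(c,k,0.03); a=cv2.approxPolyDP(k,3,True)[:,0]; print(np.c_[a,cast(c,a,.03).round(4)])
m=(V<60); m[:,:270]=0;m[:,345:]=0;m[:150]=0;m[225:]=0
k=big(m);a=cv2.approxPolyDP(cv2.convexHull(k),3,True)[:,0];print(np.c_[a,cast(c,a,.055).round(4)])
m=(H>20)&(H<35)&(S>150)&(V>150);m[:,:290]=0;m[:,330:]=0;m[:170]=0;m[200:]=0
k=big(m);print("disc",cast(c,cv2.minEnclosingCircle(k)[0],.055),cv2.minEnclosingCircle(k))
x,y,w,h=270,130,75,90
big_=cv2.resize(c["frame"][125:225,195:345],None,fx=5,fy=5,interpolation=cv2.INTER_CUBIC)
cv2.imwrite("pics/crop0.png",cv2.convertScaleAbs(big_[:,:,::-1],alpha=1.8))
E
```

```text
guard area 410 [207 133] [278 141]
132 [ 14 170 187] [ 14 172 196]
133 [ 14 174 198] [ 14 173 198]
134 [ 18 184 223] [ 14 176 198]
135 [ 24 190 245] [ 15 185 197]
136 [ 24 185 245] [ 19 191 223]
137 [ 24 198 244] [ 24 193 245]
138 [ 23 196 242] [ 24 195 243]
139 [ 20 192 229] [ 24 189 243]
140 [ 19 187 161] [ 22 196 241]
141 [ 19 185 153] [ 20 193 219]
142 [ 19 189 154] [ 19 185 156]
143 [ 18 186 151] [ 19 192 150]
144 [ 16 173 149] [ 20 187 149]
145 [ 13 163 155] [ 18 186 155]
[(np.uint8(15), np.uint8(173), np.uint8(220)), (np.uint8(15), np.uint8(176), np.uint8(219)), (np.uint8(16), np.uint8(173), np.uint8(222)), (np.uint8(21), np.uint8(191), np.uint8(238)), (np.uint8(24), np.uint8(195), np.uint8(244)), (np.uint8(24), np.uint8(188), np.uint8(244)), (np.uint8(24), np.uint8(190), np.uint8(243)), (np.uint8(23), np.uint8(193), np.uint8(245)), (np.uint8(19), np.uint8(194), np.uint8(212)), (np.uint8(20), np.uint8(186), np.uint8(118)), (np.uint8(16), np.uint8(173), np.uint8(137)), (np.uint8(14), np.uint8(176), np.uint8(155)), (np.uint8(15), np.uint8(169), np.uint8(157)), (np.uint8(15), np.uint8(175), np.uint8(159)), (np.uint8(15), np.uint8(171), np.uint8(157)), (np.uint8(14), np.uint8(168), np.uint8(159))]
[[ 2.780e+02  1.330e+02  7.167e-01 -2.900e-03]
 [ 2.070e+02  1.410e+02  6.829e-01  1.716e-01]]
[[ 2.860e+02  1.650e+02  6.255e-01 -2.930e-02]
 [ 3.340e+02  1.710e+02  6.186e-01 -1.440e-01]
 [ 3.280e+02  2.110e+02  5.203e-01 -1.344e-01]
 [ 2.820e+02  2.060e+02  5.246e-01 -2.720e-02]]
disc [[ 0.57956696 -0.08476688]] ((308.1056213378906, 185.03521728515625), 11.290690422058105)
```

View pics/crop0.png

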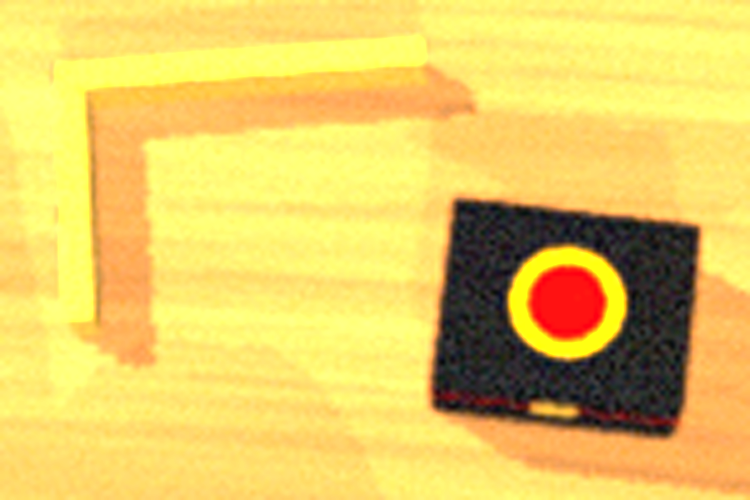

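The crop shows the guard's inner top corner at about (213,142). The box lid's back edge runs from (286,165) to (334.6,170.6), and the disc centre is at (308,185). Next I fit the edges.

```bash
cat >> h.py <<'E'
def line(P):
    vx,vy,x,y=cv2.fitLine(np.float32(P),cv2.DIST_HUBER,0,.001,.001).ravel(); return np.array([x,y]),np.array([vx,vy])
def cross(p,thr):  # last index-fraction where profile falls through thr
    i=np.where((p[:-1]>=thr)&(p[1:]<thr))[0]
    return None if len(i)==0 else i[0]+(p[i[0]]-thr)/(p[i[0]]-p[i[0]+1])
def guard(c):
    g=c["frame"][...,1].astype(float)
    A=[];B=[]
    for x in range(222,274):
        r=cross(g[136:147,x],155)
        if r is not None:A.append((x,136+r))
    for y in range(150,184):
        r=cross(g[y,209:218],155)
        if r is not None:B.append((209+r,y))
    (p,u),(q,v)=line(cast(c,A,.03)),line(cast(c,B,.03))
    s=np.linalg.solve(np.c_[u,-v],q-p); 
    gy=u*np.sign(u[1]); gx=v*np.sign(v[0])
    return p+s[0]*u, np.arctan2(-gy[0],gy[1]), np.arctan2(gx[1],gx[0]),len(A),len(B)
def box(c,est=None):
    f_=c["frame"].astype(int); m=f_.max(2)<75
    n,l,st,ce=cv2.connectedComponentsWithStats(m.astype(np.uint8))
    hsv=cv2.cvtColor(c["frame"],cv2.COLOR_RGB2HSV).astype(int)
    red=(((hsv[...,0]<6)|(hsv[...,0]>174))&(hsv[...,1]>200)&(hsv[...,2]>130)); red[:100]=0;red[:,:200]=0;red[:,345:]=0;red[240:]=0
    k=big(red);ctr=cv2.minEnclosingCircle(k)
    return cast(c,ctr[0],.055)[0],ctr
E
python3 - <<'E'
import pickle; from h import *
c=pickle.load(open("c0.pkl","rb"))["top"]
O,a,b,n1,n2=guard(c);print("corner",O,"yaw",a,b,n1,n2)
ce,ct=box(c);print(ce,ct)
V=c["frame"].max(2).astype(float)
A=[(x,160+cross(V[160:180,x],90)) for x in range(290,331)]
B=[(276+cross(V[y,276:296],90),y) for y in range(170,198)]
C=[]
for y in range(176,204):
    r=cross(V[y,322:345][::-1],75)
    if r is not None:C.append((344-r,y))
for nme,P in zip("back left right".split(),(A,B,C)):
    p,u=line(cast(c,P,.055));n=np.array([-u[1],u[0]]);print(nme,u,"dist to disc",abs((ce-p)@n),len(P),"yaw",np.arctan(u[1]/u[0]) if abs(u[0])>.5 else np.arctan(-u[0]/u[1]))
th=(a+b)/2;R=np.array([[np.cos(th),-np.sin(th)],[np.sin(th),np.cos(th)]])
print("box in guard",R.T@(ce-O),"target world",O+R@[-.0475,-.06])
def obj(px,z):return cast(c,px,z)
print("tile_a",obj((201,272),.022),"tankard",obj((130,270),0),"tile_b",obj((400,295),.022))
E
```

```text
corner [0.680896   0.16138878] yaw 0.14888997 0.15269127 52 34
[ 0.57963547 -0.08451391] ((308.0, 185.0), 7.280210018157959)
back [0.05017017 0.9987407 ] dist to disc 0.045259050195420154 41 yaw -0.05019124
left [ 0.99864906 -0.05196247] dist to disc 0.058655579849622774 28 yaw -0.051985882
right [ 0.9987217  -0.05054612] dist to disc 0.05842784639796293 28 yaw -0.05056767
box in guard [-0.13705094 -0.22790101] target world [0.64294817 0.09493418]
tile_a [[0.36212338 0.1494234 ]] tankard [[0.3560162  0.32291358]] tile_b [[ 0.34316606 -0.31054661]]
```

```bash
cat >> h.py <<'E'
from scipy.spatial.transform import Rotation as Ro
O=np.array([.6809,.1614]);TH=0.151
def g2w(p,th=TH):
    c,s=np.cos(TH),np.sin(TH);return O+np.array([[c,-s],[s,c]])@p
def w2g(p):
    c,s=np.cos(TH),np.sin(TH);return np.array([[c,s],[-s,c]])@(np.array(p)-O)
def down(yaw): # tool x along world yaw, z down
    c,s=np.cos(yaw),np.sin(yaw);return Ro.from_matrix(np.array([[c,s,0],[s,-c,0],[0,0,-1.]]))
def delta(s,xyz,yaw):
    R0=Ro.from_rotvec(s["orientation"])
    d=R0.inv().apply(np.array(xyz)-s["tool_pos"])/.2; r=(R0.inv()*down(yaw)).as_rotvec()/(np.pi/2)
    return d.round(3),r.round(3)
E
python3 - <<'E'
from plant import robot; from h import *
s=robot.read_state();M=Ro.from_rotvec(s["orientation"]).as_matrix();print(M.round(3), "x yaw",np.arctan2(M[1,0],M[0,0]))
u=np.array([-np.sin(-.051),np.cos(-.051)])  # box +y dir
p=np.array([.5796,-.0845])-u*(.06+.06)
print(p)
for yaw in (np.pi/2-.051,-np.pi/2-.051): print(yaw,delta(s,[*p,.21],yaw))
E
```

```text
[[-0.905  0.425 -0.001]
 [ 0.425  0.905 -0.001]
 [ 0.    -0.002 -1.   ]] x yaw 2.702785971124754
[ 0.57348265 -0.20434397]
1.5197963267948966 (array([-3.03 , -2.704,  0.043]), array([-0.001,  0.001,  0.753]))
-1.6217963267948965 (array([-3.03 , -2.704,  0.043]), array([-1.000e-03, -1.000e-03, -1.247e+00]))
```

Call:
jog_arm --rows '[[[-0.76,-0.68,0],[0,0,0]],[[-0.76,-0.68,0],[0,0,0]],[[-0.76,-0.68,0],[0,0,0]],[[-0.76,-0.68,0],[0,0,0]],[[-0.76,-0.68,0],[0,0,0]]]' --hand -0.08 --squeeze 20

```text
t: 0.6
tool_pos: [0.3364, 0.3512, 0.2182]
orientation: [0.69, 3.064, -0.003]
force: [0.0, 0.3, 0.7]
opening: 0.0578
gripper_force: 0.0
```

Call:
jog_arm --rows '[[[-0.76,-0.68,0],[0,0,0]],[[-0.76,-0.68,0],[0,0,0]],[[-0.76,-0.68,0],[0,0,0]],[[-0.76,-0.68,0],[0,0,0]],[[-0.76,-0.68,0],[0,0,0]]]'

```text
t: 1.1
tool_pos: [0.4161, 0.1635, 0.2185]
orientation: [0.692, 3.064, -0.002]
force: [0.4, 0.9, 0.5]
opening: 0.0504
gripper_force: 0.0
```

Call:
jog_arm --rows '[[[-0.76,-0.68,0],[0,0,0]],[[-0.76,-0.68,0],[0,0,0]],[[-0.76,-0.68,0],[0,0,0]],[[-0.76,-0.68,0],[0,0,0]],[[-0.76,-0.68,0],[0,0,0]]]'

```text
t: 1.6
tool_pos: [0.4956, -0.0236, 0.2182]
orientation: [0.69, 3.065, -0.002]
force: [-0.2, 0.8, -0.7]
opening: 0.0504
gripper_force: 0.0
```

Call:
jog_arm --rows '[[[-0.76,-0.68,0],[0,0,0.1]],[[-0.76,-0.68,0],[0,0,0.2]],[[-0.76,-0.68,0],[0,0,0.3]],[[-0.76,-0.68,0],[0,0,0.4]],[[-0.76,-0.68,0],[0,0,0.5]]]'

```text
t: 2.1
tool_pos: [0.5751, -0.2107, 0.2165]
orientation: [-1.77, -2.593, 0.002]
force: [-0.6, 0.4, -1.1]
opening: 0.0505
gripper_force: 0.0
```

```bash
python3 - <<'E'
from plant import robot; from h import *
s=robot.read_state();print(s["t"],s["tool_pos"],s["opening"],s["q"])
print(delta(s,[.5735,-.2043,.21],np.pi/2-.051))
E
```

```text
2.1 [ 0.57510187 -0.21074878  0.21653319] 0.05050144785137305 [-4.34463540e-01  1.66853540e-01  1.45194749e+00 -7.83130980e-04
  1.52471246e+00 -8.07139198e-01]
(array([0.033, 0.004, 0.033]), array([-0.001, -0.   ,  0.27 ]))
```

Call:
jog_arm --rows '[[[0.03,0,0.2],[0,0,0.09]],[[0.03,0,0.4],[0,0,0.18]],[[0.03,0,0.5],[0,0,0.27]],[[0.03,0,0.5],[0,0,0.27]],[[0.03,0,0.5],[0,0,0.27]]]'

```text
t: 2.6
tool_pos: [0.5723, -0.2008, 0.1188]
orientation: [-2.261, -2.18, -0.0]
force: [-0.2, -0.3, 0.2]
opening: 0.0501
gripper_force: 0.0
```

Call:
jog_arm --rows '[[[0,0,0.2],[0,0,0]],[[0,0,0.35],[0,0,0]],[[0,0,0.45],[0,0,0]],[[0,0,0.5],[0,0,0]],[[0,0,0.5],[0,0,0]]]'

```text
t: 3.1
tool_pos: [0.5723, -0.2017, 0.0189]
orientation: [-2.265, -2.177, -0.0]
force: [0.1, 0.4, -0.2]
opening: 0.0499
gripper_force: 0.0
```

```bash
python3 - <<'E'
from plant import robot; from h import *
s=robot.read_state();print(s["t"],s["tool_pos"],s["opening"],s["force"])
print(delta(s,[.5735,-.2043,.012],np.pi/2-.051))
E
```

```text
3.1 [ 0.57227469 -0.20173262  0.01893395] 0.04993957546986341 [ 0.08662027  0.41761411 -0.21407073]
(array([-0.013,  0.007,  0.035]), array([-0.   , -0.   ,  0.007]))
```

Call:
jog_arm --rows '[[[0,0,0.04],[0,0,0.005]],[[0.07,0.005,0.04],[0,0,0.005]],[[0.13,0.005,0.04],[0,0,0.005]],[[0.18,0.005,0.04],[0,0,0.005]],[[0.2,0.005,0.04],[0,0,0.005]]]'

```text
t: 3.6
tool_pos: [0.575, -0.1605, 0.0111]
orientation: [2.274, 2.167, 0.001]
force: [-0.4, -0.6, 0.6]
opening: 0.0502
gripper_force: 0.0
```

Call:
jog_arm --rows '[[[0.02,0,0],[0,0,0]],[[0.04,0,0],[0,0,0]],[[0.06,0,0],[0,0,0]],[[0.08,0,0],[0,0,0]],[[0.08,0,0],[0,0,0]]]'

```text
t: 4.1
tool_pos: [0.5755, -0.1459, 0.0107]
orientation: [2.276, 2.165, 0.0]
force: [0.1, -0.4, 0.3]
opening: 0.05
gripper_force: 0.2
```

```bash
python3 - <<'E'
from plant import robot,imaging; from h import *
s=robot.read_state();print(s["t"],s["tool_pos"],s["opening"],s["force"])
c=imaging.read_camera("top");cv2.imwrite("pics/t1.png",cv2.resize(c["frame"][80:290,170:450,::-1],None,fx=2.5,fy=2.5));print(box(c))
E
```

```text
4.1 [ 0.57550973 -0.14591501  0.01071781] 0.05000864393632855 [ 0.13645618 -0.38172476  0.34379605]
(array([ 0.58677865, -0.08486662]), ((308.3260803222656, 182.1086883544922), 4.721556663513184))
```

View pics/t1.png

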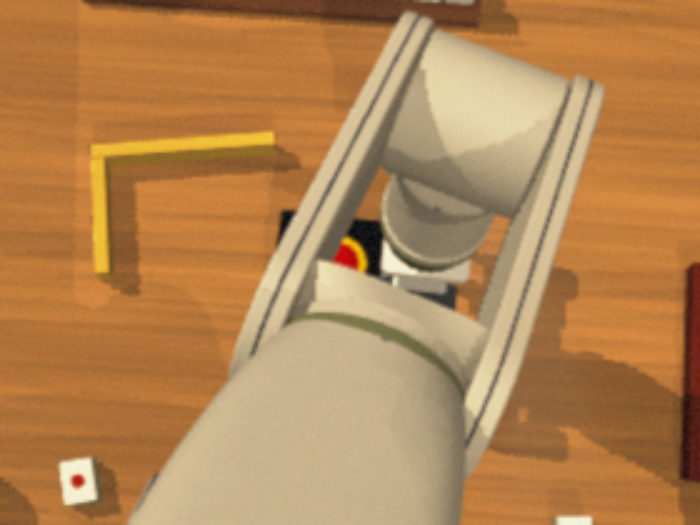

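The arm hides most of the box, but the fingers sit at its right-hand end and the guard and tile are untouched. I start the curved push.

Call:
jog_arm --rows '[[[0.04,0.002,0],[0,0,-0.006]],[[0.08,0.005,0],[0,0,-0.013]],[[0.12,0.007,0],[0,0,-0.019]],[[0.16,0.01,0],[0,0,-0.026]],[[0.2,0.012,0],[0,0,-0.032]]]'

```text
t: 4.65
tool_pos: [0.5799, -0.1054, 0.0106]
orientation: [2.22, 2.223, -0.0]
force: [-1.0, -3.4, 0.5]
opening: 0.0499
gripper_force: 1.5
```

Call:
jog_arm --rows '[[[0.04,0.002,0],[0,0,-0.006]],[[0.08,0.005,0],[0,0,-0.013]],[[0.12,0.007,0],[0,0,-0.019]],[[0.16,0.01,0],[0,0,-0.026]],[[0.2,0.012,0],[0,0,-0.032]]]'

```text
t: 5.15
tool_pos: [0.5822, -0.0657, 0.0107]
orientation: [2.164, 2.278, -0.0]
force: [-0.4, -2.5, 0.5]
opening: 0.0503
gripper_force: 1.6
```

```bash
cat >> h.py <<'E'
def tool(s):
    M=Ro.from_rotvec(s["orientation"]).as_matrix();y=np.arctan2(M[1,0],M[0,0])
    print(round(s["t"],2),"tool g",w2g(s["tool_pos"][:2]).round(4),"z",s["tool_pos"][2].round(4),"yaw-TH",round(y-TH,4),"F",s["force"].round(1),"op",round(s["opening"],4)); return y
def sdisc(c,lo=None):
    hsv=cv2.cvtColor(c["frame"],cv2.COLOR_RGB2HSV).astype(int)
    m=((hsv[...,0]<34)|(hsv[...,0]>174))&(hsv[...,1]>200)&(hsv[...,2]>130)
    return m
E
python3 - <<'E'
from plant import robot,imaging; from h import *
tool(robot.read_state())
c=imaging.read_camera("scene");cv2.imwrite("pics/s1.png",cv2.resize(c["frame"][170:310,200:380,::-1],None,fx=4,fy=4,interpolation=cv2.INTER_CUBIC))
E
```

```text
5.15 tool g [-0.1317 -0.2096] z 0.0107 yaw-TH 1.4712 F [-0.4 -2.5  0.5] op 0.0503
```

View pics/s1.png

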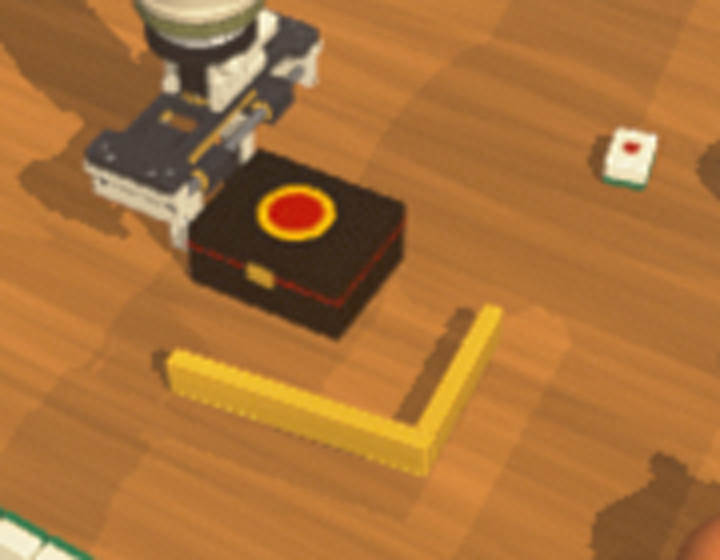

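The scene view shows the box flush on the fingers and sliding flat, with the disc at about pixel (274,223) and the guard clear ahead. Next I compute its offset.

```bash
cat >> h.py <<'E'
def sbox(c):
    hsv=cv2.cvtColor(c["frame"],cv2.COLOR_RGB2HSV).astype(int)
    m=((hsv[...,0]<5)|(hsv[...,0]>175))&(hsv[...,1]>200)&(hsv[...,2]>120);m[:190]=0;m[310:]=0;m[:,:200]=0;m[:,335:]=0
    k=big(m);e=cv2.fitEllipse(k);return w2g(cast(c,e[0],.055)[0]),e
E
python3 - <<'E'
import pickle
from plant import robot,imaging; from h import *
d=pickle.load(open("c0.pkl","rb"))["scene"]; print("start via scene (expect -.137,-.228)",sbox(d))
y=tool(robot.read_state())
c=imaging.read_camera("scene");print(sbox(c))
# lid right edge: crop pts
for a,b in (((405,205),(262,152)),):
    P=cast(c,np.array([a,b])/4+[200,170],.055);g=[w2g(p) for p in P];print(g,np.linalg.norm(P[1]-P[0]))
# guard corner check: inner corner top approx crop (413,425)
print("corner",w2g(cast(c,np.array([[413,425]])/4+[200,170],.03)[0]))
E
```

```text
start via scene (expect -.137,-.228) (array([-0.13842452, -0.22709818]), ((247.57366943359375, 211.05093383789062), (6.131467342376709, 10.743847846984863), 85.01209259033203))
5.2 tool g [-0.1315 -0.2083] z 0.0106 yaw-TH 1.4722 F [ 0.8 -0.1  0.6] op 0.0502
(array([-0.12406923, -0.13934988]), ((273.77337646484375, 222.85745239257812), (6.328977584838867, 11.220182418823242), 90.49779510498047))
[array([-0.16017836, -0.07327623]), array([-0.17024727, -0.18673539])] 0.1139050574000645
corner [0.00057729 0.00050671]
```

Call:
jog_arm --rows '[[[0.04,0.002,0],[0,0,-0.006]],[[0.08,0.005,0],[0,0,-0.013]],[[0.12,0.007,0],[0,0,-0.019]],[[0.16,0.01,0],[0,0,-0.026]],[[0.18,0.012,0],[0,0,-0.032]]]'

```text
t: 5.75
tool_pos: [0.5827, -0.0292, 0.0105]
orientation: [-2.105, -2.332, 0.0]
force: [0.1, -2.3, -0.7]
opening: 0.0502
gripper_force: 1.2
```

Call:
jog_arm --rows '[[[0.04,0.002,0],[0,0,-0.006]],[[0.08,0.005,0],[0,0,-0.013]],[[0.12,0.007,0],[0,0,-0.019]],[[0.15,0.01,0],[0,0,-0.026]],[[0.17,0.012,0],[0,0,-0.032]]]'

```text
t: 6.25
tool_pos: [0.5816, 0.0046, 0.0106]
orientation: [-2.046, -2.384, 0.0]
force: [-0.7, -2.3, -1.5]
opening: 0.0505
gripper_force: 1.0
```

```bash
python3 - <<'E'
from plant import robot,imaging; from h import *
y=tool(robot.read_state())
c=imaging.read_camera("scene");print(sbox(c))
E
```

```text
6.25 tool g [-0.1217 -0.1401] z 0.0106 yaw-TH 1.5722 F [-0.7 -2.3 -1.5] op 0.0505
(array([-0.12159421, -0.07038085]), ((296.64154052734375, 230.4869842529297), (6.8013200759887695, 11.392951965332031), 88.96954345703125))
```

Box aligned at (-122, -70) mm in the guard frame. I now back off, lift and move round to the front side.

Call:
jog_arm --rows '[[[-0.12,0,0],[0,0,0]],[[-0.25,0,0],[0,0,0]],[[-0.25,0,-0.2],[0,0,0]],[[-0.25,0,-0.4],[0,0,0]],[[-0.25,0,-0.6],[0,0,0]]]' --hand -0.29

```text
t: 6.8
tool_pos: [0.5889, -0.0455, 0.1318]
orientation: [-2.047, -2.381, -0.0]
force: [1.2, 0.6, 0.2]
opening: 0.0597
gripper_force: 0.0
```

Call:
jog_arm --rows '[[[0.1,-0.1,0],[0,0,0.09]],[[0.25,-0.2,0],[0,0,0.18]],[[0.4,-0.3,0],[0,0,0.27]],[[0.5,-0.4,0],[0,0,0.36]],[[0.6,-0.465,0],[0,0,0.45]]]'

```text
t: 7.3
tool_pos: [0.4779, 0.0601, 0.1307]
orientation: [-2.749, -1.519, -0.0]
force: [0.0, -0.1, 0.7]
opening: 0.06
gripper_force: 0.0
```

Call:
jog_arm --rows '[[[0,0,0],[0,0,0.09]],[[0,0,0],[0,0,0.18]],[[0,0,0],[0,0,0.27]],[[0,0,0],[0,0,0.36]],[[0,0,0],[0,0,0.45]]]'

```text
t: 7.8
tool_pos: [0.4793, 0.0594, 0.1308]
orientation: [-3.105, -0.473, -0.001]
force: [-0.3, 0.2, 0.8]
opening: 0.0597
gripper_force: 0.0
```

Call:
jog_arm --rows '[[[0,0,0],[0,0,0.09]],[[0,0,0],[0,0,0.1]],[[0,0,0.05],[0,0,0.1]],[[0,0,0.1],[0,0,0.1]],[[0,0,0.1],[0,0,0.1]]]'

```text
t: 8.3
tool_pos: [0.4776, 0.0591, 0.1082]
orientation: [-3.132, -0.24, 0.006]
force: [-1.0, 0.9, -0.9]
opening: 0.06
gripper_force: 0.0
```

```bash
python3 - <<'E'
from plant import robot,imaging; from h import *
s=robot.read_state();y=tool(s);print(s["q"])
c=imaging.read_camera("scene");b=sbox(c);print(b)
print(delta(s,[*g2w([-.215,b[0][1]]),.011],TH))
E
```

```text
8.3 tool g [-0.2163 -0.0706] z 0.1082 yaw-TH 0.0021 F [-1.   0.9 -0.9] op 0.06
[ 1.63746982e-02 -1.08503928e-01  1.93463391e+00  8.12131226e-05
  1.31915483e+00  1.43401142e+00]
(array([-0.12149596, -0.06999825]), ((296.758056640625, 230.5499725341797), (7.189060688018799, 11.08384895324707), 87.86331176757812))
(array([ 0.009, -0.003,  0.486]), array([-0.   ,  0.002,  0.001]))
```

Call:
jog_arm --rows '[[[0,0,0.2],[0,0,0]],[[0,0,0.35],[0,0,0]],[[0,0,0.485],[0,0,0]],[[0.08,0,0.485],[0,0,0]],[[0.15,0,0.485],[0,0,0]]]'

```text
t: 8.85
tool_pos: [0.508, 0.0636, 0.0122]
orientation: [-3.132, -0.239, 0.004]
force: [-0.3, -0.2, 0.7]
opening: 0.0598
gripper_force: 0.0
```

Call:
jog_arm --rows '[[[0.04,0,0],[0,0,0]],[[0.08,0,0],[0,0,0]],[[0.12,0,0],[0,0,0]],[[0.16,0,0],[0,0,0]],[[0.2,0,0],[0,0,0]]]'

```text
t: 9.35
tool_pos: [0.5488, 0.0697, 0.0135]
orientation: [-3.133, -0.237, 0.001]
force: [-2.8, -0.7, 0.9]
opening: 0.0601
gripper_force: 1.5
```

Call:
jog_arm --rows '[[[0.03,0,0],[0,0,0]],[[0.06,0,0],[0,0,0]],[[0.09,0,0],[0,0,0]],[[0.12,0,0],[0,0,0]],[[0.14,0,0],[0,0,0]]]'

```text
t: 9.85
tool_pos: [0.5767, 0.0739, 0.0137]
orientation: [3.133, 0.237, 0.0]
force: [-3.5, -0.5, 2.0]
opening: 0.0603
gripper_force: 1.9
```

```bash
python3 - <<'E'
from plant import robot,imaging; from h import *
s=robot.read_state();y=tool(s)
c=imaging.read_camera("scene");b=sbox(c);print(b)
E
```

```text
9.85 tool g [-0.1162 -0.0709] z 0.0137 yaw-TH 0.0001 F [-3.5 -0.5  2. ] op 0.0603
(array([-0.06022046, -0.06972716]), ((287.5562438964844, 245.48110961914062), (7.276261806488037, 11.461346626281738), 91.11353302001953))
```

Call:
jog_arm --rows '[[[0.015,0,0],[0,0,0]],[[0.03,0,0],[0,0,0]],[[0.04,0,0],[0,0,0]],[[0.05,0,0],[0,0,0]],[[0.055,0,0],[0,0,0]]]'

```text
t: 10.4
tool_pos: [0.5872, 0.0755, 0.0137]
orientation: [3.133, 0.237, 0.0]
force: [-3.8, -1.1, 3.7]
opening: 0.0602
gripper_force: 2.2
```

Call:
jog_arm --rows '[[[0.003,0,0],[0,0,0]],[[0.005,0,0],[0,0,0]],[[0.008,0,0],[0,0,0]],[[0.01,0,0],[0,0,0]]]'

```text
t: 10.8
tool_pos: [0.5886, 0.0757, 0.0136]
orientation: [3.133, 0.237, -0.001]
force: [-7.1, -0.7, 6.8]
opening: 0.0597
gripper_force: 3.9
```

Call:
jog_arm --rows '[[[0.003,0,0],[0,0,0]],[[0.005,0,0],[0,0,0]],[[0.008,0,0],[0,0,0]],[[0.008,0,0],[0,0,0]]]'

```text
t: 11.2
tool_pos: [0.5885, 0.0757, 0.0133]
orientation: [3.132, 0.237, -0.007]
force: [-14.7, -2.5, 9.8]
opening: 0.0601
gripper_force: 7.4
```

```bash
python3 - <<'E'
from plant import robot,imaging; from h import *
s=robot.read_state();y=tool(s)
c=imaging.read_camera("scene");b=sbox(c);print(b)
E
```

```text
11.2 tool g [-0.1042 -0.0708] z 0.0133 yaw-TH 0.0002 F [-14.7  -2.5   9.8] op 0.0601
(array([-0.04809974, -0.06994829]), ((285.573974609375, 248.50987243652344), (7.301114082336426, 11.683186531066895), 92.07758331298828))
```

Call:
jog_arm --rows '[[[-0.1,0,0],[0,0,0]],[[-0.25,0,0],[0,0,0]],[[-0.25,0,-0.2],[0,0,0]],[[-0.25,0,-0.4],[0,0,0]],[[-0.25,0,-0.6],[0,0,0]]]' --hand 0.14

```text
t: 11.75
tool_pos: [0.5411, 0.0685, 0.1349]
orientation: [-3.133, -0.237, -0.001]
force: [0.6, 0.1, -0.2]
opening: 0.0401
gripper_force: 0.0
```

Call:
jog_arm --rows '[[[0.1,0.1,0],[0,0,-0.09]],[[0.2,0.2,0],[0,0,-0.18]],[[0.3,0.3,0],[0,0,-0.27]],[[0.4,0.45,0],[0,0,-0.36]],[[0.51,0.57,0],[0,0,-0.45]]]'

```text
t: 12.25
tool_pos: [0.6608, -0.0302, 0.1339]
orientation: [2.852, 1.315, 0.003]
force: [1.1, -0.1, -0.2]
opening: 0.0399
gripper_force: 0.0
```

Call:
jog_arm --rows '[[[0,0,0],[0,0,-0.09]],[[0,0,0],[0,0,-0.18]],[[0,0,0],[0,0,-0.27]],[[0,0,0],[0,0,-0.36]],[[0,0,0],[0,0,-0.45]]]'

```text
t: 12.75
tool_pos: [0.6599, -0.029, 0.1337]
orientation: [2.221, 2.22, 0.002]
force: [0.3, 0.2, -0.0]
opening: 0.0401
gripper_force: 0.0
```

Call:
jog_arm --rows '[[[0,0,0],[0,0,-0.09]],[[0,0,0],[0,0,-0.1]],[[0,0,0.05],[0,0,-0.1]],[[0,0,0.1],[0,0,-0.1]],[[0,0,0.1],[0,0,-0.1]]]'

```text
t: 13.25
tool_pos: [0.6575, -0.0287, 0.1106]
orientation: [-2.048, -2.378, 0.003]
force: [-0.4, 0.5, -0.6]
opening: 0.0399
gripper_force: 0.0
```

```bash
python3 - <<'E'
from plant import robot,imaging; from h import *
s=robot.read_state();y=tool(s);print(s["q"])
c=imaging.read_camera("scene");b=sbox(c);print(b)
cv2.imwrite("pics/s2.png",cv2.resize(c["frame"][170:310,200:380,::-1],None,fx=4,fy=4,interpolation=cv2.INTER_CUBIC))
print(delta(s,[*g2w([-.052,-.185]),.011],TH+np.pi/2))
E
```

```text
13.25 tool g [-0.0517 -0.1844] z 0.1106 yaw-TH 1.5688 F [-0.4  0.5 -0.6] op 0.0399
[-1.21501987e-01  3.57987214e-01  1.42305781e+00  7.88354597e-06
  1.36454457e+00 -2.70522690e-01]
(array([-0.04818776, -0.06983717]), ((285.62701416015625, 248.5), (7.451123237609863, 11.69062328338623), 90.0))
(array([-0.003,  0.   ,  0.498]), array([-0.002, -0.001, -0.001]))
```

View pics/s2.png

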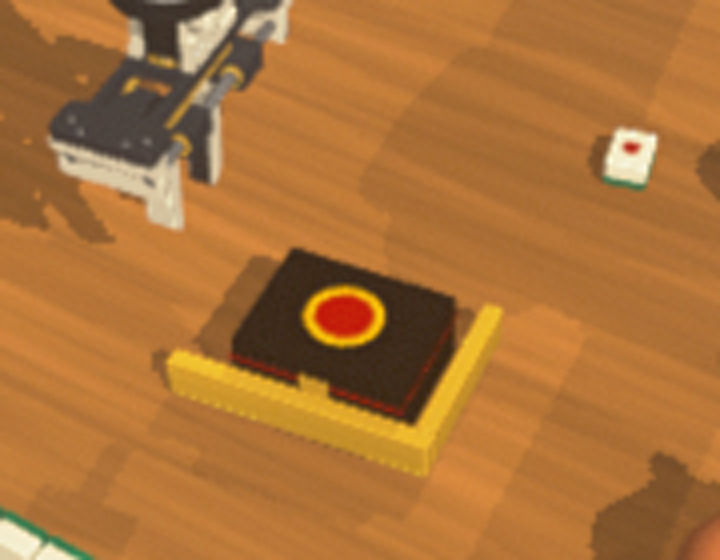

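The box is flat against the long arm with about a 10 mm gap to the short arm, and the gripper is clear behind its end. I lower and push it along.

Call:
jog_arm --rows '[[[0,0,0.2],[0,0,0]],[[0,0,0.35],[0,0,0]],[[0,0,0.495],[0,0,0]],[[0.1,0,0.495],[0,0,0]],[[0.19,0,0.495],[0,0,0]]]'

```text
t: 13.8
tool_pos: [0.6527, 0.0098, 0.0142]
orientation: [-2.048, -2.38, 0.001]
force: [-0.2, -0.6, 0.8]
opening: 0.0395
gripper_force: 0.0
```

Call:
jog_arm --rows '[[[0.02,0,0],[0,0,0]],[[0.035,0,0],[0,0,0]],[[0.05,0,0],[0,0,0]],[[0.06,0,0],[0,0,0]],[[0.07,0,0],[0,0,0]]]'

```text
t: 14.3
tool_pos: [0.6524, 0.0218, 0.0159]
orientation: [2.047, 2.38, 0.002]
force: [1.4, -3.9, 2.9]
opening: 0.04
gripper_force: 2.2
```

Call:
jog_arm --rows '[[[0.004,0,0],[0,0,0]],[[0.008,0,0],[0,0,0]],[[0.01,0,0],[0,0,0]],[[0.01,0,0],[0,0,0]]]'

```text
t: 14.7
tool_pos: [0.651, 0.0244, 0.0146]
orientation: [-2.048, -2.383, 0.0]
force: [1.7, -3.5, 2.9]
opening: 0.0401
gripper_force: 2.1
```

```bash
python3 - <<'E'
from plant import robot,imaging; from h import *
s=robot.read_state();y=tool(s)
c=imaging.read_camera("scene");b=sbox(c);print(b)
E
```

```text
14.7 tool g [-0.0501 -0.1309] z 0.0146 yaw-TH 1.5708 F [ 1.7 -3.5  2.9] op 0.0401
(array([-0.04852646, -0.06140596]), ((288.6546325683594, 249.3589630126953), (7.271605014801025, 12.32277774810791), 88.23849487304688))
```

Call:
jog_arm --rows '[[[0.004,0,0],[0,0,0]],[[0.006,0,0],[0,0,0]],[[0.008,0,0],[0,0,0]],[[0.008,0,0],[0,0,0]]]'

```text
t: 15.15
tool_pos: [0.6508, 0.0253, 0.0146]
orientation: [2.047, 2.382, -0.001]
force: [1.9, -7.2, 2.1]
opening: 0.0402
gripper_force: 3.8
```

Call:
jog_arm --rows '[[[0.002,0,0],[0,0,0]],[[0.004,0,0],[0,0,0]],[[0.004,0,0],[0,0,0]]]'

```text
t: 15.45
tool_pos: [0.6509, 0.0253, 0.0146]
orientation: [2.047, 2.381, -0.002]
force: [2.2, -10.6, 2.1]
opening: 0.0398
gripper_force: 5.4
```

Call:
jog_arm --rows '[[[0.004,0,0],[0,0,0]],[[0.006,0,0],[0,0,0]],[[0.006,0,0],[0,0,0]]]'

```text
t: 15.75
tool_pos: [0.6509, 0.0252, 0.0146]
orientation: [2.046, 2.38, -0.004]
force: [3.1, -15.0, 1.4]
opening: 0.04
gripper_force: 7.8
```

Call:
jog_arm --rows '[[[-0.1,0,0],[0,0,0]],[[-0.25,0,0],[0,0,0]],[[-0.25,0,-0.2],[0,0,0]],[[-0.25,0,-0.4],[0,0,0]],[[-0.25,0,-0.6],[0,0,0]]]' --hand -0.29

```text
t: 16.25
tool_pos: [0.6566, -0.0205, 0.1344]
orientation: [-2.045, -2.38, 0.002]
force: [0.4, 1.0, 1.2]
opening: 0.06
gripper_force: 0.0
```

Call:
jog_arm --rows '[[[0.1,-0.2,0],[0,0,0.09]],[[0.25,-0.35,0],[0,0,0.18]],[[0.4,-0.5,0],[0,0,0.27]],[[0.5,-0.6,0],[0,0,0.36]],[[0.6,-0.6,0],[0,0,0.45]]]'

```text
t: 16.75
tool_pos: [0.5177, 0.0808, 0.1334]
orientation: [-2.747, -1.519, 0.004]
force: [0.3, 0.3, 0.2]
opening: 0.0601
gripper_force: 0.0
```

Call:
jog_arm --rows '[[[0,0,0],[0,0,0.09]],[[0,0,0],[0,0,0.18]],[[0,0,0],[0,0,0.27]],[[0,0,0],[0,0,0.36]],[[0,0,0],[0,0,0.45]]]'

```text
t: 17.25
tool_pos: [0.5202, 0.0802, 0.1337]
orientation: [-3.104, -0.474, 0.004]
force: [-0.1, -0.0, -0.2]
opening: 0.0601
gripper_force: 0.0
```

Call:
jog_arm --rows '[[[0,0,0],[0,0,0.09]],[[0,0,0],[0,0,0.1]],[[0,0,0.05],[0,0,0.1]],[[0,0,0.1],[0,0,0.1]],[[0,0,0.1],[0,0,0.1]]]'

```text
t: 17.75
tool_pos: [0.5195, 0.0793, 0.1119]
orientation: [-3.132, -0.24, 0.007]
force: [-0.2, 0.1, 0.2]
opening: 0.0598
gripper_force: 0.0
```

```bash
python3 - <<'E'
from plant import robot,imaging; from h import *
s=robot.read_state();y=tool(s)
c=imaging.read_camera("scene");b=sbox(c);print(b)
cv2.imwrite("pics/s3.png",cv2.resize(c["frame"][210:300,230:340,::-1],None,fx=6,fy=6,interpolation=cv2.INTER_CUBIC))
print(delta(s,[*g2w([-.15,-.062]),.012],TH))
E
```

```text
17.75 tool g [-0.1719 -0.0569] z 0.1119 yaw-TH 0.0022 F [-0.2  0.1  0.2] op 0.0598
(array([-0.0486182 , -0.06028566]), ((289.0650634765625, 249.46144104003906), (7.382104873657227, 12.072328567504883), 89.26449584960938))
(array([0.112, 0.026, 0.499]), array([-0.   ,  0.003,  0.001]))
```

View pics/s3.png

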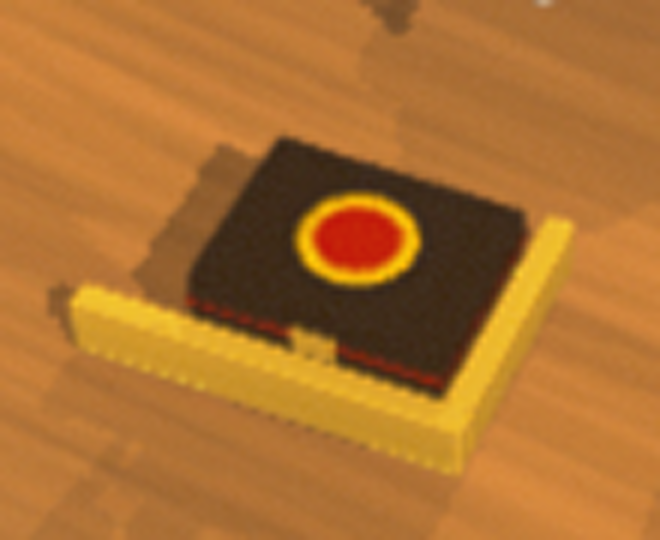

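The box sits flush in the corner: its centre measures (-48.6, -60.3) mm in the guard frame. One gentle re-seating push towards the long arm.

Call:
jog_arm --rows '[[[0,0.02,0.2],[0,0,0]],[[0,0.02,0.35],[0,0,0]],[[0,0.02,0.49],[0,0,0]],[[0.15,0.02,0.49],[0,0,0]],[[0.28,0.02,0.49],[0,0,0]]]'

```text
t: 18.3
tool_pos: [0.5761, 0.0837, 0.0146]
orientation: [-3.132, -0.239, 0.006]
force: [0.5, 0.4, 0.7]
opening: 0.0601
gripper_force: 0.0
```

Call:
jog_arm --rows '[[[0.02,0,0],[0,0,0]],[[0.03,0,0],[0,0,0]],[[0.04,0,0],[0,0,0]],[[0.05,0,0],[0,0,0]],[[0.055,0,0],[0,0,0]]]'

```text
t: 18.8
tool_pos: [0.5872, 0.0852, 0.0166]
orientation: [3.133, 0.237, -0.002]
force: [-4.4, -0.8, 3.0]
opening: 0.0601
gripper_force: 2.3
```

Call:
jog_arm --rows '[[[0.003,0,0],[0,0,0]],[[0.005,0,0],[0,0,0]],[[0.006,0,0],[0,0,0]]]'

```text
t: 19.1
tool_pos: [0.5871, 0.0852, 0.0165]
orientation: [3.132, 0.237, -0.007]
force: [-11.4, -1.8, 9.3]
opening: 0.0601
gripper_force: 6.0
```

Call:
jog_arm --rows '[[[-0.05,0,0],[0,0,0]],[[-0.2,0,0],[0,0,0]],[[-0.3,0,-0.2],[0,0,0]],[[-0.3,0,-0.4],[0,0,0]],[[-0.3,0,-0.7],[0,0,0]]]'

```text
t: 19.6
tool_pos: [0.5275, 0.0763, 0.1462]
orientation: [-3.133, -0.237, 0.005]
force: [2.0, 0.3, 0.9]
opening: 0.0599
gripper_force: 0.0
```

Call:
jog_arm --rows '[[[0,0.2,0],[0,0,0]],[[0,0.4,0],[0,0,0]],[[0,0.6,0],[0,0,0]],[[0,0.8,0],[0,0,0]],[[0,1,0],[0,0,0]]]'

```text
t: 20.1
tool_pos: [0.5599, -0.1227, 0.1469]
orientation: [3.132, 0.237, 0.002]
force: [0.1, 0.5, 0.2]
opening: 0.0602
gripper_force: 0.0
```

```bash
python3 - <<'E'
from plant import robot,imaging; from h import *
s=robot.read_state();y=tool(s)
c=imaging.read_camera("scene");b=sbox(c);print(b)
c=imaging.read_camera("top")
V=c["frame"].max(2); print(guard(c)[:3]); b=box(c);print(w2g(b[0]),b[1])
cv2.imwrite("pics/t2.png",cv2.resize(c["frame"][100:230,150:330,::-1],None,fx=4,fy=4,interpolation=cv2.INTER_CUBIC))
E
```

```text
20.1 tool g [-0.1623 -0.2627] z 0.1469 yaw-TH 0.0003 F [0.1 0.5 0.2] op 0.0602
(array([-0.04848428, -0.06071024]), ((288.8939514160156, 249.44781494140625), (7.297652721405029, 12.280776977539062), 90.5419921875))
(array([0.69763404, 0.17059304], dtype=float32), np.float32(0.03364618), np.float32(0.19472215))
[-0.04650987 -0.06047347] ((235.0294189453125, 154.2058868408203), 7.074219226837158)
```

View pics/t2.png

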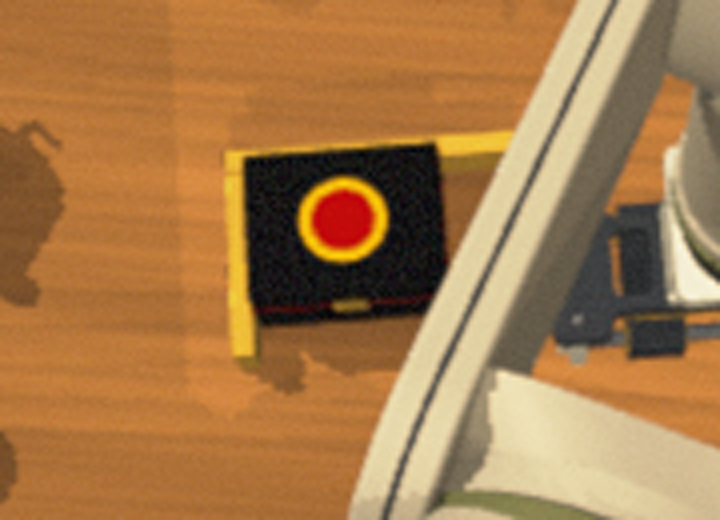

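The top view shows the box flush along both arms, with its disc at (235,154). That puts its centre at (-46.5, -60.5) mm in the guard frame, against the ideal (-47.5, -60). The robot is clear of everything.

```bash
python3 -c "
from plant import robot; print(robot.close_job())"
```

```text
the job is handed in; nothing more can be done
None
```

I pushed the lacquer box into the guard's inside corner and handed the job in at about 20 s. Its long side lies against the longer arm and its short end against the shorter. Its measured centre was within about 1 mm of fully home, the pushing force stayed around 15 N, and I saw nothing else disturbed.

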